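# Park the supply brick in its bench holder

## Robot

A 6-joint arm with a two-finger parallel gripper is mounted at the origin on a cart in front of the work surface, level with it; the furniture and walls round the work are solid. World frame = base frame: x ahead of the robot, y to its left, z up, the work surface at z = 0. Lengths are in mm, angles in rad, forces in N, time in s.
With the tool pointing down it reaches from about 275 to 825 mm from the base axis. Payload 5.2 kg.
Tool frame: the origin (TCP) lies at the very end of the fingers, on their centre line; the grasp point (between the pads) lies 19 mm behind it; z points along the fingers, y is the direction in which the jaws open and shut (so a half turn about z gives the same grasp; the last joint's range is limited). The gripper opens to 93 mm and grips with 3 to 60 N. Pads are 15 mm wide; open, the fingers measure 128 mm over their backs; the gripper's body (75 mm by 188 mm) begins 65 mm behind the grasp point.
Start: joints at [-1.508, 0.259, 1.535, -0, 1.348, -0.203], TCP at [144.496, -530.684, 218.653] pointing down, gripper open.
Joint ranges: [-3.14, 3.14], [-0.91, 2.08], [0.19, 2.58], [-1.22, 4.36], [0.22, 2.71], [-3.12, 3.12]. Speed limits (rad/s): [2.57, 2.57, 3.14, 3.14, 3.14, 3.14].

## Interface

Orientations are given as [roll, pitch, yaw] about the fixed x, y, z axes, in that order (R = Rz(yaw) Ry(pitch) Rx(roll)).
In Python, from bench import robot gives the robot as it stands. The module is installed in compiled form; this text tells all that it offers. Calls block until the motion is done:
- robot.move_ptp(position, orientation): joint-space move of the TCP to a pose.
- robot.move_linear(position, ori=None, speed=150, f_stop=None): straight line of the TCP; ori=None keeps the orientation; speed is the mean speed in mm/s. With f_stop (N) it stops when the force on the tool has changed by that much, and returns True; else False.
- robot.move_j(angles): joint-space move.
- robot.move_gripper(opening): opening from 0.0 (shut) to 1.0 (fully open); the grip force is fixed at half the most; returns when the fingers have stopped.
- robot.sleep(seconds).
- robot.inverse_kinematics(position, orientation): joint angles nearest the present ones, or None.
- robot.get_image(name): name is "scene" or "top" or "wrist"; returns a dict with "img" (420x560x3 uint8, blue, green, red), "fovy" (degrees; the focal length in pixels is half the picture's height over the tangent of half this angle, whatever the lens; pixels are square), "cx", "cy" (the principal point, pixels), "eye" and "orientation" of the camera in the world. Camera axes: x right, y down, z forward; pixel columns grow to the right and rows downward; lengths in mm; the calibration is good to about 2 mm. A picture is of the moment at which its call begins. There is no depth.
A pose or a line that the arm cannot do raises robot.MotionError and nothing moves.
- robot.hand_in(): hands the job in, once; it reports no verdict.
Readings, each from a call of its own:
- robot.current_t(): time.
- robot.current_qpos(): joint angles.
- robot.current_joint_vel(): joint speeds.
- robot.current_joint_efforts(): joint torques, N m.
- robot.current_tcp_pos(): TCP position.
- robot.current_eef_rot(): TCP orientation.
- robot.current_contact_force(): force on the tool from outside, world axes, zero at the start.
- robot.current_ft_torque(): the same for the moment, N m.
- robot.current_gripper_width(): opening from 0.0 (shut) to 1.0 (fully open).
Only numpy, scipy, OpenCV 4.12 (cv2) and the standard library are available. Lean on these libraries where they do the work, as an engineer would, in place of code of your own. Each camera call takes 0.05 s, during which the arm holds its last target.

## Task

Push the black power-supply brick, end first, through the narrow gap between the two posts of the metal holder on the worktop, and on until it lies wholly behind the posts, home against the stop at the far end of the holder. Push it gently with the fingers: it must stay flat on the worktop, never lifted, gripped or tipped, and the small things around must be left where they are.

Things in the scene. Friction and masses are not known exactly. Their poses are not given: they have to be found in the camera images.
- brick: Black DC power-supply brick, a plain loose block 46 x 105 x 30 mm (x, y, z), about 0.25 kg, lying flat on the worktop in front of the holder's gap. Origin: centre of its underside; its own y axis runs along its 105 mm length, z up. It slides on the worktop when pushed.
- holder: Low U-shaped metal holder fixed to the worktop; place and direction vary. Origin: on the worktop midway between its two round steel posts; x points through the gap into the bay, z up. Posts 18 mm across, 14 mm high, centred at y = -35 and +35 mm: the gap is 52 mm wide. Side rails 12 mm high behind them, inner faces y = -31 and +31 mm; screwed feet out to y = -55 and +55 mm.
- holder_stop (a point): Middle of the pad on the holder's end stop, 122 mm past the middle of the gap along the holder's x and 6 mm above the worktop; stop 12 mm high, 74 mm wide. With the brick home its centre is about 70 mm past the middle of the gap, its near end 17 mm past. Fingertips 16 to 26 mm above the worktop push the 30 mm high brick and clear posts, rails and stop.
- attenuator: Bystander: small black block with a round dial on top, 24 x 68 x 29 mm, standing loose beside the holder on the far side from the robot, near the gap. Origin: centre of its underside; length along y.
- loupe: Bystander: small white folding magnifier, 30 x 34 x 16 mm, loose beside the holder on the far side from the robot, near the end stop. Origin: centre of its underside.
- module: Bystander: metal plug-in transceiver module, 69 x 14 x 11 mm, loose beside the holder on the robot's side. Origin: under its body; length along x.
Mind the look-alikes: they are no part of the job. Leave any brown or green look-alike of the brick alone.

How it is judged (in metres and radians):
On the way:
1. the brick's leading end is between the posts, flat on the worktop (x of brick in the frame of holder between -0.045 and 0.03 m and y of brick in the frame of holder between -0.02 and 0.02 m and height (world z) of brick below 0.006 m), for 0.1 s.
At the end, for the whole second after the job is handed in: The brick lies flat and at rest in the bay, wholly behind the posts: its centre 64 to 76 mm past the middle of the gap, within 12 mm of the centre line, lengthwise within 0.2 rad; the three bystanders are within 15 mm of where they were (x of brick in the frame of holder between 0.064 and 0.076 m and y of brick in the frame of holder between -0.012 and 0.012 m and angle between the y axis of brick and the x axis of holder, either way round below 0.2 rad and height (world z) of brick below 0.006 m and angle between brick's own z axis and vertical below 0.06 rad and linear speed of brick below 0.01 m/s and distance of each of attenuator, loupe, module from where it was at the start of the episode below 0.015 m); the robot touches nothing.
It fails at once if the brick is lifted off the worktop or tipped (height (world z) of brick above 0.009 m or angle between brick's own z axis and vertical above 0.2 rad).
It fails at once if the brick is squeezed or shoved with more than 30 N (contact force between the fingers and brick above 30 N).
It fails at once if a bystander (attenuator, loupe or module) is moved by more than 15 mm (distance of any of attenuator, loupe, module from where it was at the start of the episode above 0.015 m).
It also fails if it takes over 64 s, if anything falls off the work surface, if the arm or the gripper's body presses on something with over 40 N, if the wrist force passes 120 N, or if a joint passes its speed limit or range.

## Working session

There is one attempt and no reset: what is moved stays moved. The work goes in short steps, each a Python script; the robot and the scene stay as the last script left them, time stands still between calls to the robot, and variables do not carry over. Pictures are saved under pics/ and viewed, and the job is handed in when it is done.

```bash
mkdir -p pics; cat > h.py <<'E'
import numpy as np, cv2
from bench import robot
from scipy.spatial.transform import Rotation as R
def cam(n):
    d=robot.get_image(n); return d
def rot(d):
    o=np.array(d["orientation"],float)
    return o if o.shape==(3,3) else R.from_euler('xyz',o).as_matrix()
def ray(d,uv,z):
    uv=np.atleast_2d(np.array(uv,float)); f=d["img"].shape[0]/2/np.tan(np.radians(d["fovy"])/2)
    v=np.c_[(uv[:,0]-d["cx"])/f,(uv[:,1]-d["cy"])/f,np.ones(len(uv))]@rot(d).T
    e=np.array(d["eye"],float); return e+v*((z-e[2])/v[:,2])[:,None]
def proj(d,P):
    f=d["img"].shape[0]/2/np.tan(np.radians(d["fovy"])/2)
    c=(np.atleast_2d(P)-np.array(d["eye"]))@rot(d); return np.c_[c[:,0]/c[:,2]*f+d["cx"],c[:,1]/c[:,2]*f+d["cy"]]
E
python3 - <<'E'
from h import *
for n in("scene","top","wrist"):
    d=cam(n); cv2.imwrite(f"pics/{n}0.png",d["img"]); print(n,{k:d[k] for k in d if k!="img"})
print(robot.current_t(),robot.current_tcp_pos(),robot.current_eef_rot())
E
```

```text
scene {'fovy': 49.28606457099533, 'cx': 283.4469327100325, 'cy': 213.97755967540198, 'eye': array([ 78.13822701, 396.79545979, 683.76323329]), 'orientation': array([-2.42505431, -0.01848128, -2.15735242])}
top {'fovy': 45.83745102882298, 'cx': 281.2970498453854, 'cy': 226.31909032389538, 'eye': array([ 466.90625599,   70.6038416 , 1126.75814188]), 'orientation': array([-3.06873796, -0.00453285, -1.54662587])}
wrist {'fovy': 61.89749932120989, 'cx': 278.5764706989288, 'cy': 208.36782531969874, 'eye': array([ 220.53763967, -510.02432636,  383.05156098]), 'orientation': array([ 2.84823670e+00,  1.34696286e-03, -1.30418366e+00])}
0.15 [ 144.47402299 -530.27179319  218.01728599] [-3.14023560e+00 -2.64747307e-04  2.65802468e-01]
```

View pics/scene0.png

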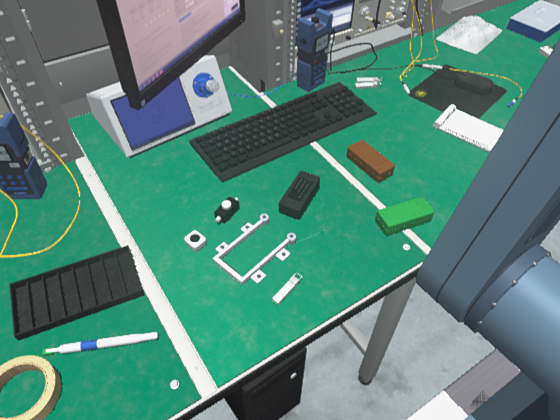

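View pics/top0.png

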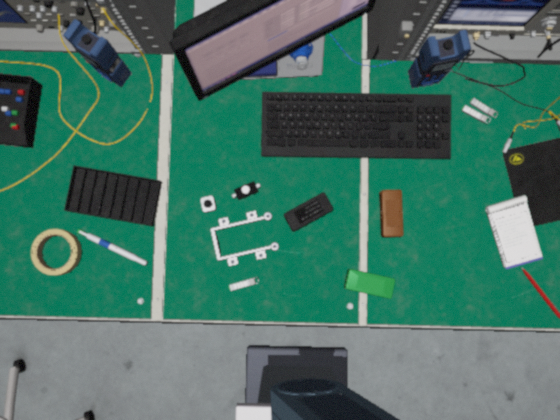

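View pics/wrist0.png

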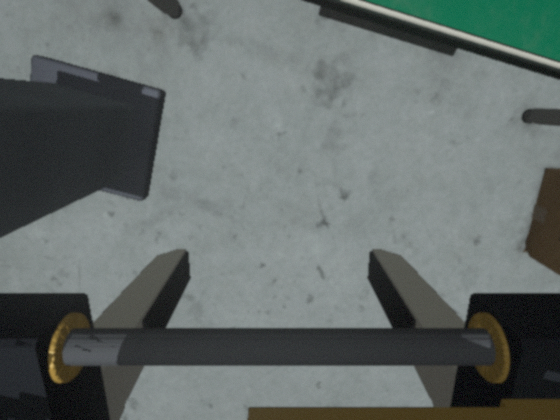

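The brick could be one of these, all in top-view pixels:
- black block (309,212), also at scene (300,194)
- brown block (391,213)
- green block (370,284)
- attenuator with dial (246,190)

The black block at (309,212) in front of the gap matches the description. The gap posts are at about (268,216) and (275,246), the stop is at about (216,244), and the bay runs towards −u in the image. Next is a close crop to check and measure.

```bash
python3 - <<'E'
from h import *
import pickle
d=cam("top"); s=cam("scene"); pickle.dump((d,s),open("d0.pkl","wb"))
a=d["img"][170:300,190:350]; b=s["img"][165:310,180:330]
cv2.imwrite("pics/crop0.png",np.hstack([cv2.resize(a,(400,325),interpolation=cv2.INTER_CUBIC),cv2.resize(b,(336,325),interpolation=cv2.INTER_CUBIC)]))
g=cv2.resize(a,None,fx=5,fy=5,interpolation=cv2.INTER_CUBIC); cv2.imwrite("pics/crop1.png",g[:600])
hsv=cv2.cvtColor(d["img"],cv2.COLOR_BGR2HSV)
m=((hsv[...,2]<75)&(hsv[...,1]<110)).astype(np.uint8); m[:,:190]=0;m[:170]=0;m[300:]=0;m[:,350:]=0
n,l,st,c=cv2.connectedComponentsWithStats(m)
for i in range(1,n):
    if st[i,4]>30:
        ct=cv2.findContours((l==i).astype(np.uint8),cv2.RETR_EXTERNAL,2)[0][0]
        r=cv2.minAreaRect(ct); print("dark",st[i],r, ray(d,cv2.boxPoints(r),30).round(1).tolist())
m=((hsv[...,2]>140)&(hsv[...,1]<60)).astype(np.uint8); m[:,:190]=0;m[:170]=0;m[300:]=0;m[:,350:]=0
n,l,st,c=cv2.connectedComponentsWithStats(m)
for i in range(1,n):
    if st[i,4]>15: print("white",st[i],c[i].round(1),ray(d,c[i],12).round(1))
E
```

```text
dark [235 182  23  17 134] ((246.00003051757812, 190.0), (10.39893913269043, 21.169267654418945), 68.19859313964844) [[627.5, 174.3, 30.0], [646.2, 131.0, 30.0], [624.8, 121.8, 30.0], [606.1, 165.0, 30.0]]
dark [284 193  49  38 923] ((308.2165222167969, 211.56365966796875), (20.351215362548828, 46.289039611816406), 61.38954162597656) [[575.2, 64.4, 30.0], [627.0, -24.8, 30.0], [587.5, -47.2, 30.0], [536.0, 41.9, 30.0]]
white [256 183   5   5  18] [257.7 184.9] [[641.1 123.1  12. ]]
white [241 185   9   9  61] [245.1 189.1] [[630.7 151.5  12. ]]
white [232 193   4   5  16] [233.5 195. ] [[616.7 177.2  12. ]]
white [200 195  16  18 172] [207.4 203.4] [[596.  235.4  12. ]]
white [ 210  210   69   57 1015] [241.3 238.2] [[519.4 156.8  12. ]]
white [229 278  28  13 188] [241.8 284. ] [[417.3 152.4  12. ]]
```

View pics/crop1.png

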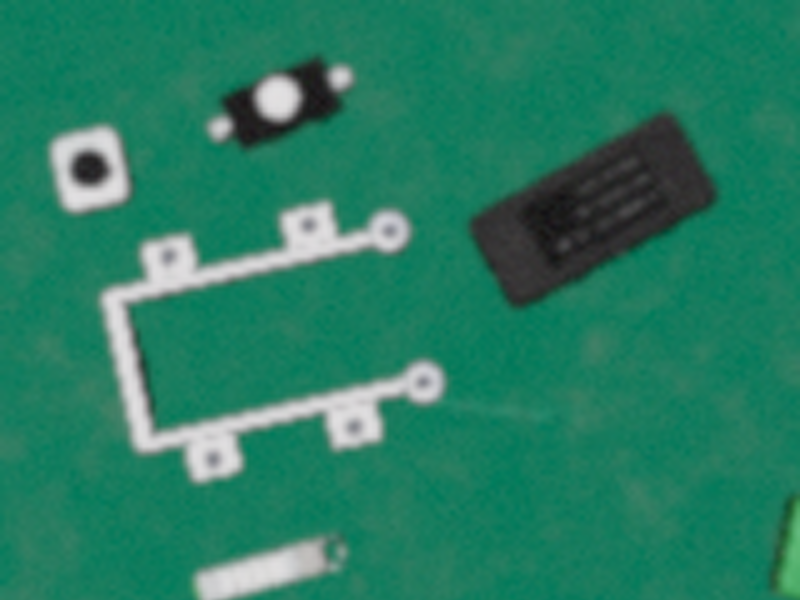

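View pics/crop0.png

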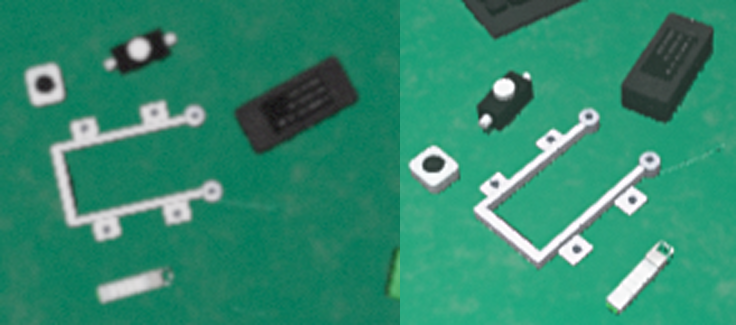

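```bash
cat >> h.py <<'E'
def holder(d,A,B):
    P=ray(d,[A,B],14)[:,:2]; return P
def toH(H,p): o,th=H; c,s=np.cos(th),np.sin(th); return (np.atleast_2d(p)[:,:2]-o)@np.array([[c,-s],[s,c]])
def toW(H,p): o,th=H; c,s=np.cos(th),np.sin(th); return np.atleast_2d(p)@np.array([[c,s],[-s,c]])+o
def brick(d):
    # dark top face -> min rect at z=30 (metric); returns centre, long-axis angle, size
    hsv=cv2.cvtColor(d["img"],cv2.COLOR_BGR2HSV)
    m=((hsv[...,2]<75)&(hsv[...,1]<110)).astype(np.uint8)
    return m
E
python3 - <<'E'
from h import *
import pickle
d,s=pickle.load(open("d0.pkl","rb"))
off=np.array([190,170]); cv=lambda p:(np.array(p)+.5)/5-.5+off
A=cv((390,231));B=cv((424,382))
P=ray(d,[A,B],14)[:,:2]; print("posts",P,np.linalg.norm(P[0]-P[1]))
# scene: crop offset (180,165), scale 336/150=2.24 ; crop x offset 400
cs=lambda p:(np.array([p[0]-400,p[1]])+.5)/np.array([2.24,325/145])-.5+np.array([180,165])
Ps=ray(s,[cs((589,117)),cs((649,160))],14)[:,:2]; print("scene posts",Ps,np.linalg.norm(Ps[0]-Ps[1]))
v=P[0]-P[1]; o=P.mean(0)
# far post A: holder x = toward stop
st=ray(d,[cv((105,296)),cv((146,449))],12)[:,:2]; print("outer stop corners",st)
x=st.mean(0)-o; print("stop dist",np.linalg.norm(x),"ang x",np.arctan2(x[1],x[0]),"perp of posts",np.arctan2(-v[0],v[1]),np.arctan2(v[0],-v[1]))
E
```

```text
posts [[571.18291402  98.90064227]
 [503.65604341  81.89896904]] 69.63429576985465
scene posts [[571.08081212  99.12523419]
 [504.18802427  82.1501989 ]] 69.01301971036622
outer stop corners [[538.88050536 226.27194158]
 [470.72016041 205.56606096]]
stop dist 129.6883847590461 ang x 1.8250461390194517 perp of posts -1.3241464460257715 1.8174462075640219
```

```bash
cat >> h.py <<'E'
H=(np.array([537.4,90.4]),1.822)
def tip(hx,hy,z): p=toW(H,[[hx,hy]])[0]; return [p[0],p[1],z]
def locate(d,name):
    hsv=cv2.cvtColor(d["img"],cv2.COLOR_BGR2HSV)
    m=((hsv[...,2]<75)&(hsv[...,1]<110)).astype(np.uint8)
    box=proj(d,[[537,90,0]])[0]
    n,l,st,c=cv2.connectedComponentsWithStats(m)
    for i in range(1,n):
        if 400<st[i,4]<3000 and np.hypot(*(c[i]-box))<90:
            ct=cv2.findContours((l==i).astype(np.uint8),cv2.RETR_EXTERNAL,cv2.CHAIN_APPROX_NONE)[0][0][:,0]
            w=toH(H,ray(d,ct,30))
            r=cv2.minAreaRect(w.astype(np.float32)); print(name,np.round(r[0],1),np.round(r[1],1),round(r[2],1),st[i])
E
python3 - <<'E'
from h import *
import pickle
d,s=pickle.load(open("d0.pkl","rb"))
locate(d,"top")
q0=robot.current_qpos(); print(q0)
for yaw in(.251,.251-np.pi): 
  for p in((-95,-82),(-95,-31)): print("side",yaw,robot.inverse_kinematics(tip(*p,18),[np.pi,0,yaw]))
for yaw in(1.822,1.822-np.pi):
  for p in((-165,0),(10,0)): print("end",yaw,robot.inverse_kinematics(tip(*p,18),[np.pi,0,yaw]))
E
```

```text
top [-90.2 -22.3] [102.9  45.3] 15.7 [284 193  49  38 923]
[-1.50777521e+00  2.58985088e-01  1.53547227e+00  3.36544494e-05
  1.34797677e+00 -2.02806551e-01]
side 0.251 [-1.44514595e-01  6.01451907e-01  1.53003433e+00 -4.44089210e-16
  1.01010642e+00  1.17528173e+00]
side 0.251 [-1.78272433e-01  5.30262089e-01  1.66502937e+00 -4.44089210e-16
  9.46301194e-01  1.14152389e+00]
side -2.8905926535897932 [-0.1445146   0.60145191  1.53003433  0.          1.01010642 -1.96631092]
side -2.8905926535897932 [-0.17827243  0.53026209  1.66502937  0.          0.94630119 -2.00006876]
end 1.822 [-0.31080778  0.51826436  1.68742168  0.          0.93590661 -0.56201145]
end 1.822 [-2.00681388e-02  4.64627676e-01  1.78609231e+00 -4.44089210e-16
  8.90872666e-01 -2.71271812e-01]
end -1.319592653589793 [-3.10807777e-01  5.18264356e-01  1.68742168e+00 -4.44089210e-16
  9.35906612e-01  2.57958120e+00]
end -1.319592653589793 [-2.00681388e-02  4.64627676e-01  1.78609231e+00 -4.44089210e-16
  8.90872666e-01  2.87032084e+00]
```

The measured brick size (103×45 at z=30) and post spacing (69.6) match the spec. In the holder frame the brick sits at (−90,−22) and is turned 0.27 rad. I'll first square and centre it with the two spread fingers pressing on its far side, then push from the end.

```bash
python3 - <<'E'
from h import *
o=[np.pi,0,.251]
robot.move_gripper(0.5); print(robot.current_gripper_width())
robot.move_ptp(tip(-97,-84,110),o)
d=cam("wrist"); cv2.imwrite("pics/w1.png",d["img"])
d=cam("top"); cv2.imwrite("pics/t1.png",d["img"])
print(robot.current_t(),robot.current_contact_force())
E
```

```text
0.5017495860159604
3.8917 [-0.09699859  0.57989726 -0.81206088]
```

View pics/w1.png

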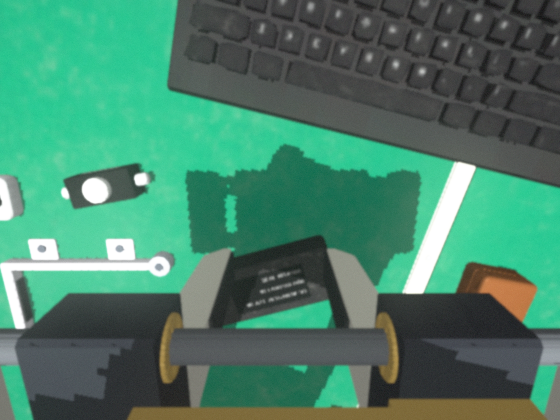

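View pics/t1.png

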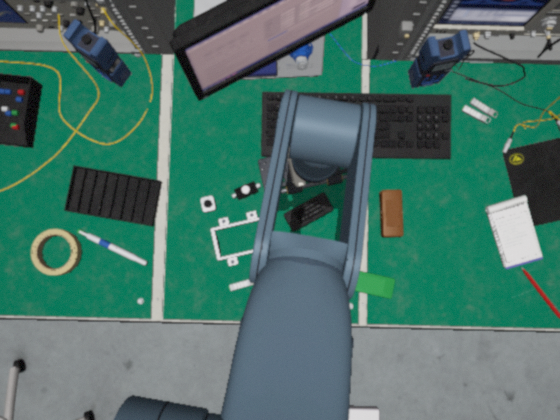

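```bash
python3 - <<'E'
from h import *
d=cam("wrist")
print("wrist brick corners pred",proj(d,[tip(-90.2+a*.9625-b*.271,-22.3+a*.271+b*.9625,30) for a in(-52,52) for b in(-23,23)]).round())
print("descent footprint",proj(d,[tip(-97+a,-84+b,18) for a in(-40,40) for b in(-8,8)]).round())
o=[np.pi,0,.251]
f0=robot.current_contact_force()
print(robot.move_linear(tip(-97,-84,19),o,80,f_stop=12), robot.current_tcp_pos(), robot.current_contact_force()-f0)
E
```

```text
wrist brick corners pred [[326. 246.]
 [339. 298.]
 [196. 280.]
 [215. 328.]]
descent footprint [[329. 199.]
 [328. 219.]
 [224. 199.]
 [225. 219.]]
False [643.41952548  17.25419009  19.67075432] [ 0.81039505  0.69318292 -0.35983903]
```

```bash
python3 - <<'E'
from h import *
f0=robot.current_contact_force()
for y,v in((-55,40),(-40,25),(-31,20)):
    r=robot.move_linear(tip(-97,y,19),None,v,f_stop=12); p=robot.current_tcp_pos()
    print(y,r,toH(H,p).round(1),round(p[2],1),(robot.current_contact_force()-f0).round(2),robot.current_t())
cv2.imwrite("pics/w2.png",cam("wrist")["img"])
d=cam("scene"); cv2.imwrite("pics/s2.png",d["img"]); locate(cam("top"),"top"); 
E
```

```text
-55 False [[-96.9 -54.9]] 18.9 [-0.76  0.59  1.05] 6.1083
-40 False [[-96.9 -39.7]] 19.0 [-0.5   0.18  0.9 ] 6.8583
-31 False [[-97.  -30.7]] 19.0 [-0.34  0.51  0.85] 7.4583
top [-116.2   -4. ] [190.7 146.7] 71.0 [ 287  178   72   86 1629]
```

View pics/w2.png

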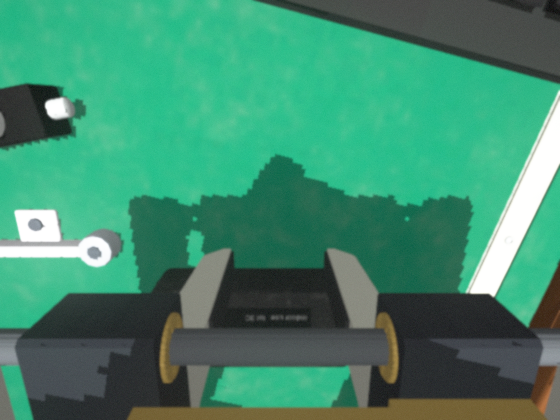

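View pics/s2.png

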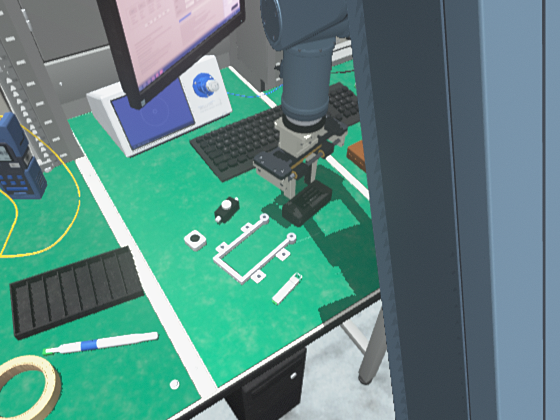

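The brick is now square to the fingers. Next I back off, shut the gripper, go round behind the near end and look along the gap.

```bash
python3 - <<'E'
from h import *
robot.move_linear(tip(-97,-45,19),None,80)
robot.move_linear(tip(-97,-60,100),None,150)
robot.move_gripper(0.0)
robot.move_ptp(tip(-178,0,100),[np.pi,0,1.822])
import pickle
t,w,s=cam("top"),cam("wrist"),cam("scene"); pickle.dump((t,w,s),open("d3.pkl","wb"))
for n,d in(("t",t),("w",w),("s",s)):
    cv2.imwrite(f"pics/{n}3.png",d["img"]); locate(d,n)
print(robot.current_t(),robot.current_gripper_width())
E
```

```text
t [-69.5  35.3] [303.6 116. ] 59.0 [ 284  182   67  131 1513]
11.1833 0.004671937999667851
```

View pics/w3.png

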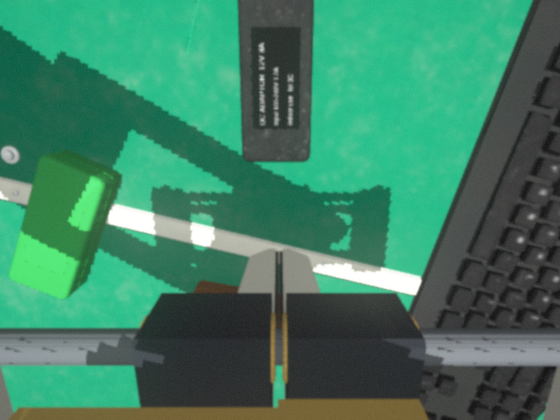

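View pics/t3.png

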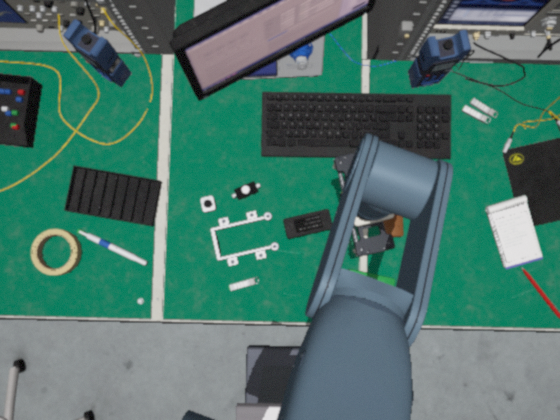

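```bash
python3 - <<'E'
from h import *
import pickle
t,w,s=pickle.load(open("d3.pkl","rb"))
hsv=cv2.cvtColor(w["img"],cv2.COLOR_BGR2HSV); print(w["img"][140,250],w["img"][100,220],w["img"][156,280],w["img"][10,260])
m=(hsv[...,1]<90).astype(np.uint8); sub=m.copy(); sub[175:]=0; sub[:,:200]=0; sub[:,350:]=0
for r in (5,40,80,120,140):
    c=np.where(sub[r])[0]; print(r,c.min(),c.max(),toH(H,ray(w,[[c.min()-.5,r],[c.max()+.5,r]],30)).round(1).tolist())
for c in (255,278,300):
    r=np.where(sub[:,c])[0].max(); print("end",c,r,toH(H,ray(w,[[c,r]],30)).round(1),toH(H,ray(w,[[c,r]],0)).round(1))
# top view
hs=cv2.cvtColor(t["img"],cv2.COLOR_BGR2HSV); mm=((hs[...,2]<85)&(hs[...,1]<110)).astype(np.uint8)
mm[:,:280]=0;mm[:,331:]=0;mm[:205]=0;mm[242:]=0
ct=max(cv2.findContours(mm,0,cv2.CHAIN_APPROX_NONE)[0],key=cv2.contourArea)[:,0]
print(cv2.minAreaRect(toH(H,ray(t,ct,30)).astype(np.float32)))
E
```

```text
[78 83 74] [140 190  51] [78 81 74] [82 85 81]
5 239 312 [[-41.8, 25.8], [-41.7, -18.4]]
40 240 311 [[-60.8, 25.8], [-60.8, -18.3]]
80 241 310 [[-83.8, 25.9], [-83.8, -18.3]]
120 243 309 [[-108.4, 25.4], [-108.3, -18.3]]
140 243 309 [[-121.2, 25.7], [-121.2, -18.6]]
end 255 160 [[-134.5   17.7]] [[-139.2   19.8]]
end 278 160 [[-134.5    2.2]] [[-139.2    2.3]]
end 300 160 [[-134.5  -12.6]] [[-139.2  -14.4]]
((-82.65283966064453, 4.364767074584961), (47.47325134277344, 102.50752258300781), 89.46417236328125)
```

Both views agree: the brick is straight (under 0.01 rad off) but sits about 4 mm to the +y side, with only 3 mm clearance per side. That means the fingers are thicker than I assumed. I'll nudge it back from the robot's side with the fingers spread again.

```bash
python3 - <<'E'
from h import *
import pickle
robot.move_linear(tip(-150,30,110),None,150)
robot.move_ptp(tip(-86,60,100),[np.pi,0,.251])
robot.move_gripper(0.5)
print(robot.move_linear(tip(-86,60,19),None,100,f_stop=12))
f0=robot.current_contact_force()
print(robot.move_linear(tip(-86,42,19),None,50,f_stop=12))
print(robot.move_linear(tip(-86,34.7,19),None,15,f_stop=12),toH(H,robot.current_tcp_pos()),robot.current_contact_force()-f0)
robot.move_linear(tip(-86,50,19),None,60)
robot.move_linear(tip(-86,60,110),None,150)
robot.move_gripper(0.0)
robot.move_ptp(tip(-178,0,100),[np.pi,0,1.822])
t,w=cam("top"),cam("wrist"); pickle.dump((t,w),open("d4.pkl","wb"))
hsv=cv2.cvtColor(w["img"],cv2.COLOR_BGR2HSV)
m=(hsv[...,1]<90).astype(np.uint8); sub=m.copy(); sub[175:]=0; sub[:,:200]=0; sub[:,350:]=0
for r in (5,40,80,120,140):
    c=np.where(sub[r])[0]; print(r,c.min(),c.max(),toH(H,ray(w,[[c.min()-.5,r],[c.max()+.5,r]],30)).round(1).tolist())
r=np.where(sub[:,278])[0].max(); print(toH(H,ray(w,[[278,r]],0)).round(1))
hs=cv2.cvtColor(t["img"],cv2.COLOR_BGR2HSV); mm=((hs[...,2]<85)&(hs[...,1]<110)).astype(np.uint8)
mm[:,:280]=0;mm[:,331:]=0;mm[:200]=0;mm[242:]=0
ct=max(cv2.findContours(mm,0,cv2.CHAIN_APPROX_NONE)[0],key=cv2.contourArea)[:,0]
print(cv2.minAreaRect(toH(H,ray(t,ct,30)).astype(np.float32)),robot.current_t())
cv2.imwrite("pics/t4.png",cv2.resize(t["img"][170:300,190:350],None,fx=5,fy=5,interpolation=cv2.INTER_CUBIC)[:600])
E
```

```text
False
False
False [[-85.9846277   34.72708924]] [-1.08765844  0.10213423 -0.49906438]
5 239 312 [[-41.6, 26.0], [-41.6, -18.1]]
40 241 311 [[-60.7, 25.4], [-60.7, -18.1]]
80 242 310 [[-83.7, 25.5], [-83.7, -18.1]]
120 243 309 [[-108.3, 25.6], [-108.2, -18.1]]
140 244 309 [[-121.1, 25.3], [-121.1, -18.4]]
[[-139.1    2.5]]
((-82.34062194824219, 2.9495296478271484), (47.50422668457031, 102.19892883300781), 87.7247314453125) 19.675
```

View pics/t4.png

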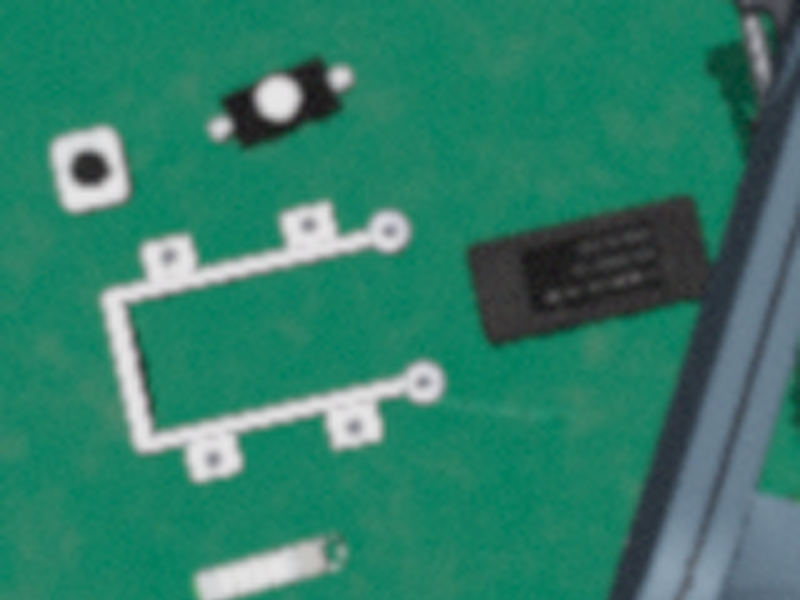

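The brick hardly moved, so the camera and robot disagree by about 2 mm. I'll take a high-resolution relative measurement with the posts and brick together in the wrist view.

```bash
python3 - <<'E'
from h import *
import pickle
robot.move_linear(tip(-125,0,130),None,150)
w=cam("wrist"); pickle.dump(w,open("d5.pkl","wb")); cv2.imwrite("pics/w5.png",w["img"]); print(robot.current_t())
E
```

```text
20.2833
```

View pics/w5.png

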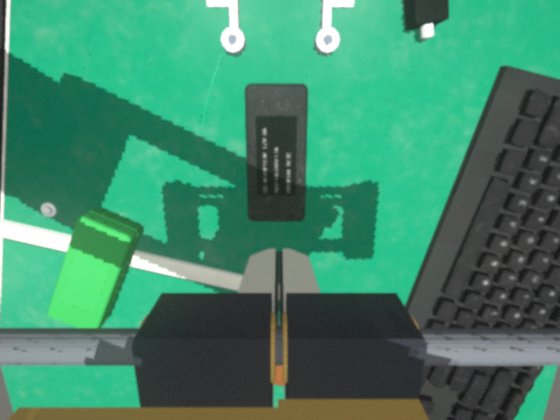

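```bash
python3 - <<'E'
from h import *
import pickle
w=pickle.load(open("d5.pkl","rb"))
g=cv2.cvtColor(w["img"],cv2.COLOR_BGR2GRAY); hsv=cv2.cvtColor(w["img"],cv2.COLOR_BGR2HSV)
wh=((hsv[...,1]<70)&(hsv[...,2]>110)).astype(np.uint8)
P=[]
for x0,x1 in((215,250),(310,345)):
    sub=wh[26:60,x0:x1]; ys,xs=np.where(sub); lo=ys.max()
    # post ring: widths by row
    c=cv2.HoughCircles(cv2.resize(g[15:65,x0-5:x1+5],None,fx=4,fy=4,interpolation=cv2.INTER_CUBIC),cv2.HOUGH_GRADIENT,1,200,param1=100,param2=15,minRadius=35,maxRadius=65)
    p=None if c is None else (c[0,0,:2]+.5)/4-.5+[x0-5,15]; print("post",p,c[0,0,2]/4 if c is not None else None)
    for r in range(32,46,3):
        k=np.where(wh[r,x0:x1])[0]; print(r,k.min()+x0,k.max()+x0,end=" | ")
    print(); P.append(p)
q=ray(w,P,14); hq=toH(H,q); print("posts in H",hq.round(1).tolist(),np.linalg.norm(q[0]-q[1]))
m=(hsv[...,1]<95).astype(np.uint8)
L=[];Rr=[]
for r in range(95,175,5):
    k=np.where(m[r,225:330])[0]+225; L.append([k.min()-.5,r]);Rr.append([k.max()+.5,r])
for n,e in(("L",L),("R",Rr)):
    h=toH(H,ray(w,e,30)); h0=toH(H,ray(w,e,0)); f=np.polyfit(h[:,0],h[:,1],1); print(n,"y mean z30",h[:,1].mean().round(2),"slope",f[0].round(4),"if z0",h0[:,1].mean().round(2))
k=np.where(m[:200,276])[0]; print("front row",[int(i) for i in k if i>70][:1],toH(H,ray(w,[[276,[i for i in k if i>70][0]]],30)))
E
```

```text
post [231.   39.5] 13.15
32 222 242 | 35 221 243 | 38 220 244 | 41 221 245 | 44 222 244 | 
post [327.    40.75] 11.425
32 318 338 | 35 316 339 | 38 315 339 | 41 315 339 | 44 315 338 | 
posts in H [[-0.4, 36.8], [-1.1, -33.5]] 70.35122298538671
L y mean z30 25.76 slope -0.0019 if z0 28.46
R y mean z30 -18.16 slope 0.0009 if z0 -20.43
front row [85] [[-32.53618743   3.74793598]]
```

Measured against the posts, the brick is off by about +2.4 mm. The finger half-depth implied by the two contacts is 9.7 mm. I'll nudge to 32.3, then start the end push.

```bash
cat >> h.py <<'E'
def rel(w,rows=(95,175),px=(225,330)):
    hsv=cv2.cvtColor(w["img"],cv2.COLOR_BGR2HSV)
    wh=((hsv[...,1]<70)&(hsv[...,2]>110)).astype(np.uint8); P=[]
    for s in(1,-1):
        u,v=proj(w,[tip(-0.7,s*35+1.1,14)])[0]; mid=[]
        u0,v0=int(u),int(v); rr=range(max(v0-3,0),v0+6)
        for r in rr:
            k=np.where(wh[r,u0-20:u0+20])[0]+u0-20; mid.append([(k.min()+k.max())/2,r])
        P.append(toH(H,ray(w,mid,14))[:,1].mean())
    m=(hsv[...,1]<95).astype(np.uint8); E=[]
    for r in range(*rows,5):
        k=np.where(m[r,px[0]:px[1]])[0]+px[0]; E.append(toH(H,ray(w,[[k.min()-.5,r],[k.max()+.5,r]],30)))
    E=np.array(E); ml=E.mean(1); f=np.polyfit(ml[:,0],ml[:,1],1)
    print("posts y",np.round(P,2),"brick edges",E[:,:,1].mean(0).round(2),"offset",round(ml[:,1].mean()-np.mean(P),2),"slope",f[0].round(4))
E
python3 - <<'E'
from h import *
import pickle
rel(pickle.load(open("d5.pkl","rb")))
robot.move_linear(tip(-100,40,110),None,200)
robot.move_ptp(tip(-86,55,90),[np.pi,0,.251])
robot.move_gripper(0.5)
print(robot.move_linear(tip(-86,52,19),None,120,f_stop=12))
print(robot.move_linear(tip(-86,37,19),None,50,f_stop=12))
print(robot.move_linear(tip(-86,32.3,19),None,12,f_stop=12),toH(H,robot.current_tcp_pos()))
robot.move_linear(tip(-86,48,19),None,60)
robot.move_linear(tip(-100,50,110),None,200)
robot.move_gripper(0.0)
robot.move_ptp(tip(-125,0,130),[np.pi,0,1.822])
w=cam("wrist"); cv2.imwrite("pics/w6.png",w["img"]); rel(w); print(robot.current_t())
E
```

```text
posts y [ 35.73 -33.46] brick edges [ 25.76 -18.16] offset 2.66 slope -0.0005
False
False
False [[-85.89069904  32.81352204]]
posts y [ 35.63 -33.64] brick edges [ 24.7  -19.31] offset 1.7 slope -0.0036
28.0583
```

View pics/w6.png

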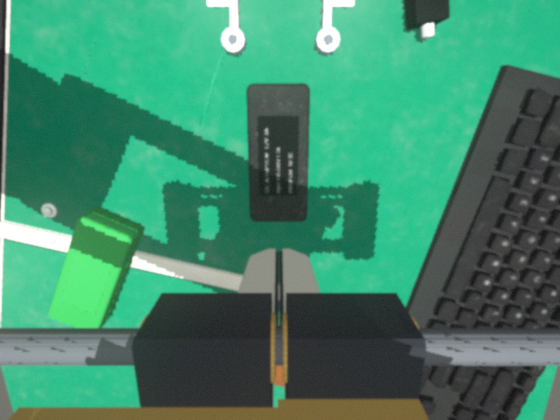

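The brick is now 1.7 mm off centre and straight, inside the 3 mm clearance. I'll start the end push with a slight drift to take out the rest.

```bash
python3 - <<'E'
from h import *
robot.move_linear(tip(-168,1.7,100),None,200)
print(robot.move_linear(tip(-168,1.7,19),None,100,f_stop=12))
f0=robot.current_contact_force()
for x,y,v in((-150,1.7,40),(-145,1.7,20),(-120,0,25),(-90,0,30),(-75,0,30)):
    r=robot.move_linear(tip(x,y,19),None,v,f_stop=8)
    print(x,r,toH(H,robot.current_tcp_pos()).round(1),(robot.current_contact_force()-f0).round(2))
    if r: break
w=cam("wrist"); cv2.imwrite("pics/w7.png",w["img"]); t=cam("top"); cv2.imwrite("pics/t7.png",cv2.resize(t["img"][170:300,190:350],None,fx=5,fy=5,interpolation=cv2.INTER_CUBIC)[:600]);print(robot.current_t())
E
```

```text
False
-150 False [[-149.8    1.6]] [ 0.04  0.18 -0.36]
-145 False [[-144.9    1.7]] [ 0.34  1.29 -0.11]
-120 False [[-119.9   -0. ]] [ 1.27 -0.53 -1.58]
-90 False [[-89.9   0.1]] [-0.06 -0.99 -0.49]
-75 False [[-74.7  -0. ]] [-0.86 -0.49 -0.34]
33.475
```

View pics/w7.png

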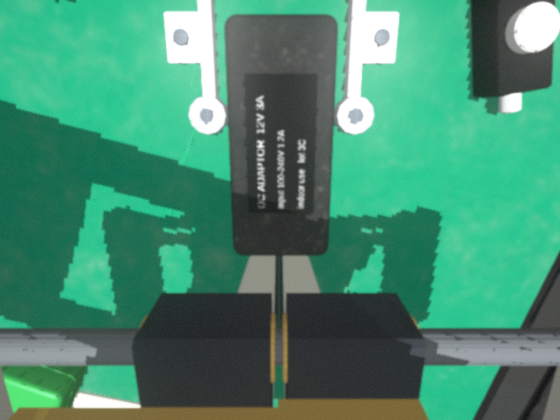

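View pics/t7.png

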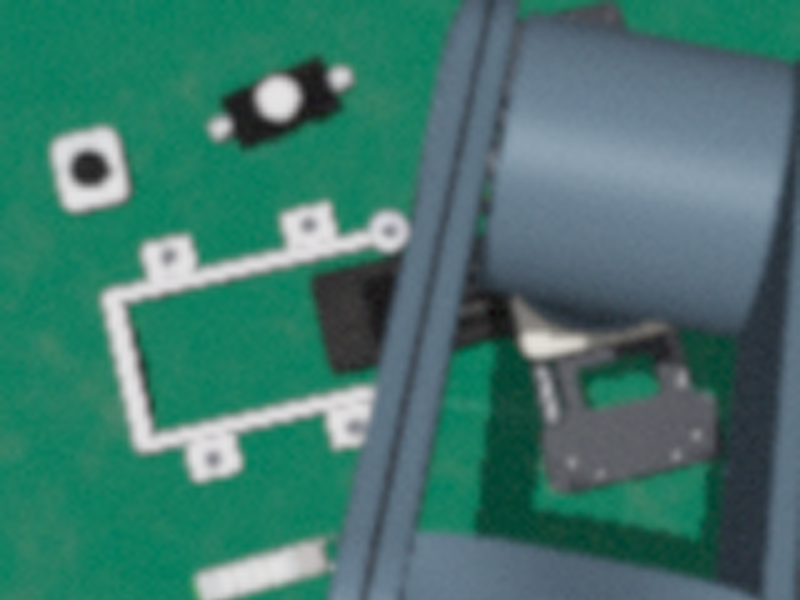

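The brick is between the posts with green visible on both sides, and its front is past posts (207,116) and (355,116). Next I push to the stop with force watching.

```bash
python3 - <<'E'
from h import *
for x,v,fs in((-30,30,8),(-4,25,8),(13,8,5)):
    f0=robot.current_contact_force()
    r=robot.move_linear(tip(x,0,19),None,v,f_stop=fs)
    print(x,r,toH(H,robot.current_tcp_pos()).round(1),(robot.current_contact_force()-f0).round(2),robot.current_t())
    if r: break
w=cam("wrist"); cv2.imwrite("pics/w8.png",w["img"])
E
```

```text
-30 False [[-29.9   0. ]] [ 0.16 -0.54  0.15] 35.125
-4 False [[-3.9 -0. ]] [0.52 0.43 0.06] 36.3167
13 True [[8.2 0.1]] [0.2  0.2  0.31] 37.7667
```

View pics/w8.png

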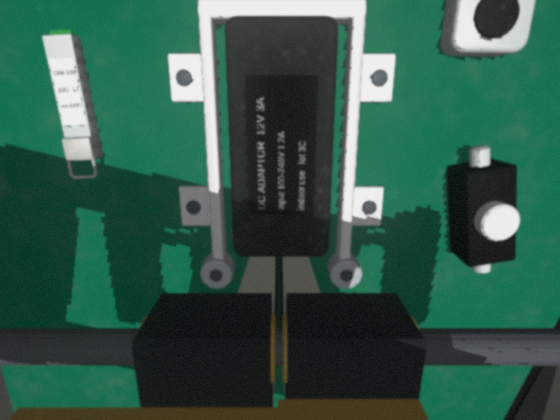

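It stopped on contact at tool x=8.2, where about 7.5 was expected, and the brick's leading end is against the stop. Next I back off, clear the view and verify.

```bash
python3 - <<'E'
from h import *
import pickle
robot.move_linear(tip(-20,0,19),None,40)
robot.move_linear(tip(-40,0,150),None,150)
w=cam("wrist"); cv2.imwrite("pics/w9.png",w["img"])
robot.move_ptp([300,-300,250],[np.pi,0,.5])
t=cam("top");s=cam("scene"); pickle.dump((t,s,w),open("d9.pkl","wb"))
hs=cv2.cvtColor(t["img"],cv2.COLOR_BGR2HSV)
def dark(img):
    hs=cv2.cvtColor(img,cv2.COLOR_BGR2HSV); return ((hs[...,2]<85)&(hs[...,1]<110)).astype(np.uint8)
mm=cv2.morphologyEx(dark(t["img"]),cv2.MORPH_OPEN,np.ones((5,5),np.uint8)); mm[:,:205]=0;mm[:,300:]=0;mm[:212]=0;mm[265:]=0
ct=max(cv2.findContours(mm,0,cv2.CHAIN_APPROX_NONE)[0],key=cv2.contourArea)[:,0]
print(cv2.minAreaRect(toH(H,ray(t,ct,30)).astype(np.float32)),robot.current_t())
h=cv2.cvtColor(t["img"],cv2.COLOR_BGR2HSV); m=((h[...,2]>140)&(h[...,1]<60)).astype(np.uint8)
n,l,st,c=cv2.connectedComponentsWithStats(m)
for i in range(1,n):
    if st[i,4]>40 and 190<c[i][0]<350 and 170<c[i][1]<300: print("white",st[i],c[i].round(1))
cv2.imwrite("pics/f9.png",np.hstack([cv2.resize(t["img"][170:300,190:350],(400,325),interpolation=cv2.INTER_CUBIC),cv2.resize(s["img"][165:310,180:330],(336,325),interpolation=cv2.INTER_CUBIC)]))
E
```

```text
((68.9228286743164, 0.8962001800537109), (102.03740692138672, 44.79460525512695), 0.1973995417356491) 41.475
white [241 185   9   9  61] [245.1 189.1]
white [200 195  16  18 173] [207.4 203.5]
white [ 210  210   69   57 1013] [241.3 238.3]
white [229 278  28  13 189] [241.9 284. ]
```

View pics/f9.png

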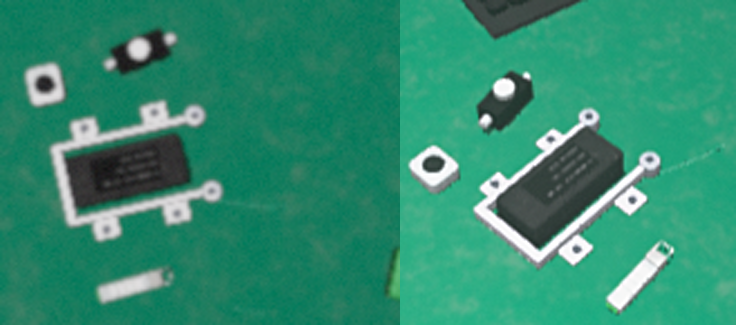

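View pics/w9.png

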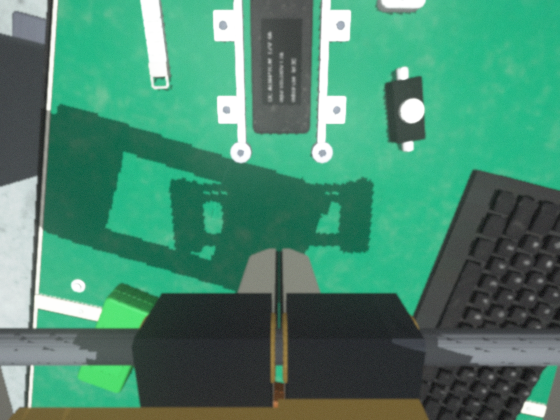

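The pictures show the brick flat in the bay against the stop. It measures x≈69, y≈1, angle ≈0.003 rad. The bystander centroids are unchanged to within 0.1 px.

```bash
python3 -c "
from h import *
print(robot.current_joint_vel(),robot.current_t()); robot.hand_in()"
```

```text
[ 0.00153063 -0.00239757 -0.0010003  -0.00221806  0.00168528 -0.00063894] 41.475
the job is handed in; nothing more can be done
```

The black brick is home in the holder, and I handed the job in at 41.5 s of the 64 s allowed. I squared it to the gap by pushing on its sides with spread fingers. Then I pushed it end first with shut fingers until the contact stop (set at a 5 N change) tripped at the end stop.

**Last checks**
- **Brick:** the top view put its centre at about x = 69 mm, y = +1 mm in the holder frame. It was turned about 0.003 rad, lying flat and wholly behind the posts.
- **Bystanders:** the attenuator, loupe and module were unchanged to about 0.1 pixel in the top view.
- **Robot:** it was withdrawn and touching nothing.

**Disagreements**
- **Cameras and finger contacts:** they differed by about 1–2 mm sideways. I settled this by measuring the brick against the posts within the same wrist picture.
- **Correction nudges:** the first one barely moved the brick. The second left it 1.7 mm off centre, so I drifted the end push slightly to take out the rest.
- **Forces:** the readings I took after each push were below about 3 N, except at the final stop, where the change reached the 5 N limit.

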